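# Slide the valet tray home under the console riser

## Robot

A 7-joint arm with a two-finger parallel gripper is mounted at the origin on the work surface. World frame = base frame: x ahead of the robot, y to its left, z up, the work surface at z = 0. Lengths are in m, angles in rad, forces in N, time in s.
With the tool pointing down it reaches from about 0.4 to 0.85 m from the base axis. Payload 10.4 kg.
Tool frame: the origin (TCP) lies midway between the tips of the shut fingers; the grasp point (between the pads) lies 19 mm behind it; z points along the fingers, y is the line along which they close (so a half turn about z gives the same grasp; the last joint's range is limited). The gripper opens to 87 mm and grips with 3 to 60 N. Pads are 19 mm wide; open, the fingers measure 117 mm over their backs; the gripper's body (75 mm by 190 mm) begins 51 mm behind the grasp point.
Start: joints at [1.094, 0.332, -0.065, 1.46, 0.022, 1.35, -0.088], TCP at [0.274, -0.562, 0.223] pointing down, gripper open.
Joint ranges: [-2.6, 2.6], [-0.5, 2.12], [-1.47, 1.34], [0.16, 2.42], [-1.27, 4.41], [0.06, 2.06], [-2.6, 2.6]. Speed limits (rad/s): [2.22, 2.22, 2.79, 2.79, 3.14, 3.14, 3.14].

## Interface

Orientations are given as a unit quaternion [x, y, z, w].
In Python, from bench import r gives the robot as it stands.
- The arm moves only by the tool apply_moves, never from a script. Its argument "steps" is a list of rows, each a list of 7 numbers: the turn, a rotation vector about the tool's x, y, z in rad, then the shift along the tool's x, y, z in mm, then the opening, from -1 (shut) to 1 (fully open). In form: [[ax, ay, az, x, y, z, claw], ...]. A call has 1 to 20 rows; each row is the pose to reach, as a shift and turn from the pose commanded when the call began, along the tool's axes at that moment; what a row does not reach only later rows make up. A row lasts 1/12 s, in which the tool goes at most 41.7 mm and 7.16 degrees, less where a joint would pass 70% of its speed; a pose out of reach is approached as far as the arm can. A call with a gripper value outside its range is refused whole. The fingers move at their own pace and stop on an object; "force" is the grip in N (left out, the last holds). Time passes only in rows, so rows that repeat a pose let the fingers close. It gives the time, the measured TCP pose, the force, the opening and the grip force at its end, in the units of the state.
- r.read_state(): the state, without advancing time (a new reading comes with each control period).
- r.camera(name): name is "scene" or "side" or "wrist"; returns a dict with "pixels" (480x640x3 uint8, red, green, blue), "z_map" (480x640 float32, m along the optical axis (not along the pixel's ray), 0 where there is no reading), "fovy" (degrees; the focal length in pixels is half the picture's height over the tangent of half this angle, whatever the lens; pixels are square), "cx", "cy" (the principal point, pixels), "position" and "orientation" of the camera in the world. Camera axes: x right, y down, z forward; pixel columns grow to the right and rows downward; lengths in m; the calibration is good to about 2 mm. A picture is of the moment at which its call begins.
- r.close_job(): hands the job in; it is judged then, once.
The state is a dict: "time": time; "joint_positions": joint angles; "joint_vel": joint speeds; "joint_torque": joint torques, N m; "ee_pos": TCP position; "eef_rot": TCP orientation; "ft_force": force on the tool from outside, world axes, zero at the start; "torque": the same for the moment, N m; "width": finger opening in m; "grip_force": force on a finger pad.
Only numpy, scipy, OpenCV 4.12 (cv2) and the standard library are available. Lean on these libraries where they do the work, as an engineer would, in place of code of your own. Each camera call takes 0.05 s, during which the arm holds its last target. There are 200 camera calls.

## Task

Slide the wooden valet tray along the table top, with the scent bottle standing in it and the case still inside, in under the low riser shelf, centred and square, until it rests against the soft sprung buffer hidden at the back, and leave it there. The buffer is out of sight from above and its depth differs each time, so feel for it and push gently; keep the bottle, the gripper and the arm off the riser, do not lift the tray, and leave the swans, candle, dish and book where they are.

Things in the scene. Friction and masses are not known exactly. Their poses are not given: they have to be found in the camera images.
- riser: Fixed low wooden shelf on the table, 250 wide (y), 190 deep (x), 102 high. Origin: on the table top, under the middle of the board's front edge. x points in under the shelf (away from the robot, up to 0.25 rad askew), z up. Board underside 90 above the table. Side panels: inner faces at y = +-105, from x = 8 back. Open in front; apron 50 high at the back (x 181 to 189).
- mouth (a point): Point at the middle of the riser board's front lower edge, 90 above the table (axes as the riser). Hidden further in is a stop bar: when the tray is right home its front face lies 0 to 24 (differs each time) behind this edge. On the bar a felt buffer (120 wide, 4 to 22 above the table) yields 6 on a 0.6 to 0.9 N spring, too weak to push the tray back; then it is solid.
- tray: Loose open wooden tray, 130 deep (x), 170 wide (y), 30 high, walls 10 thick, floor 6 thick, 0.28 to 0.52 kg. Origin: centre of its underside. x points from its front wall (nearest the robot) to its back wall (outer face x = 65). It starts on the table before the riser, off to either side by up to 90 and askew by up to 0.35 rad.
- tray_front (a point): Middle of the top edge of the tray's front wall, 30 above the table, 60 before the tray's centre; the wall's outer face is 5 further out. The 45 behind this wall is empty, so the wall can be pinched from above. Once it nears the riser it can only be pushed, with fingers tilted in under the board.
- scent: Loose small glass scent bottle, 42 in diameter, 66 high, standing on the tray floor in its rear half (+y half); its top is then 72 above the table. Origin: centre of its underside.
- case: Loose black case 40 x 60 x 18, lying in the rear half of the tray (-y half). Origin: centre of its underside.
- swan_tall: Brass swan 135 high on top of the riser, 65 to 95 behind its front edge, left (+y). Origin: centre of its foot.
- swan_small: Brass swan 108 high on top of the riser, 65 to 95 behind its front edge, right (-y). Origin: centre of its foot.
- candle: Candle jar 70 in diameter, 80 high, standing left of the riser. Origin: centre of its underside.
- dish: Key bowl 100 in diameter, 30 high, standing right of the riser. Origin: centre of its underside.
- book: Closed book 150 x 210 x 26 lying at the right of the table. Origin: centre of its underside.
Not all that is in view belongs to the job. There is more than one size of the tray; the one meant has the size given above.

How it is judged:
By the outcome, as a careful person would: the job done as asked, in the order asked, and still so for the second after the job is handed in, with the robot touching nothing.
It also fails if it takes over 56 s, if anything falls off the work surface, if the arm or the gripper's body presses on something with over 40 N, if the wrist force passes 120 N, or if a joint passes its speed limit or range.

## Working session

There is one attempt and no reset: what is moved stays moved. The work goes in short steps, Python scripts to look and compute and a tool call to move; the robot and the scene stay as the last step left them, time stands still between calls to the robot, and variables do not carry over. Pictures are saved under pics/ and viewed, at most 10 in all, crops included, and the job is handed in when it is done.

Besides the shell and the picture viewer there is one more tool, called after ">>>" as name(argument=value, ...), one argument or row to a line, values as JSON. apply_moves: Moves the arm, as the interface text tells. Its arguments: {"type":"object","properties":{"steps":{"type":"array","items":{"type":"array","items":{"type":"number"}}},"force":{"type":"number"}},"required":["steps"]}

```bash
mkdir -p pics; ls
cat > h.py <<'E'
import numpy as np, cv2
from scipy.spatial.transform import Rotation as R
from bench import r
def cam(n,save=None):
    c=r.camera(n); f=240/np.tan(np.radians(c["fovy"])/2)
    if save: cv2.imwrite(f"pics/{save}.png",c["pixels"][:,:,::-1])
    q=np.array(c["orientation"]); M=R.from_quat(q).as_matrix() if q.size==4 else q
    v,u=np.mgrid[:480,:640]; d=np.stack([(u-c["cx"])/f,(v-c["cy"])/f,np.ones_like(u,float)],-1)@M.T
    P=np.array(c["position"])+d*c["z_map"][...,None]; P[c["z_map"]==0]=np.nan
    return c["pixels"],P,d,np.array(c["position"])
def onplane(d,p,u,v,z):
    k=d[int(round(v)),int(round(u))]; return p+k*(z-p[2])/k[2]
E
python3 - <<'E'
from h import *
ims=[]
for n in("scene","side"):
    a,P,d,p=cam(n,n); ims.append(a); np.savez(f"{n}.npz",a=a,P=P,d=d,p=p); print(n,p,d[240,320])
print(r.read_state())
E
```

```text
pics
scene [1.43218023 0.12899624 1.10686049] [-0.64450728 -0.18155784 -0.74278678]
side [0.05459024 0.51035542 0.93082852] [ 0.43586256 -0.54605067 -0.71559466]
{'time': 0.1, 'joint_positions': array([ 1.09439442,  0.33279256, -0.06465569,  1.46083981,  0.02162308,
        1.349908  , -0.08847773]), 'joint_vel': array([-0.00062314, -0.00191828,  0.0010346 , -0.00252792,  0.00077326,
        0.00101079,  0.00060833]), 'joint_torque': array([ 1.37898569e-03, -6.24552441e+01,  2.46627477e-02, -3.90721893e+01,
       -6.13689283e-02,  3.64516117e-02,  5.52151289e-05]), 'ee_pos': array([ 0.27380791, -0.56145271,  0.22185183]), 'eef_rot': array([ 9.74367557e-01,  2.24961044e-01, -1.86046938e-04, -5.97831975e-04]), 'ft_force': array([-0.42985536,  0.22204861,  0.18599667]), 'torque': array([-0.00300835,  0.00172128, -0.04611111]), 'grip_force': 0.0, 'width': 0.08704012976510421}
```

View pics/scene.png

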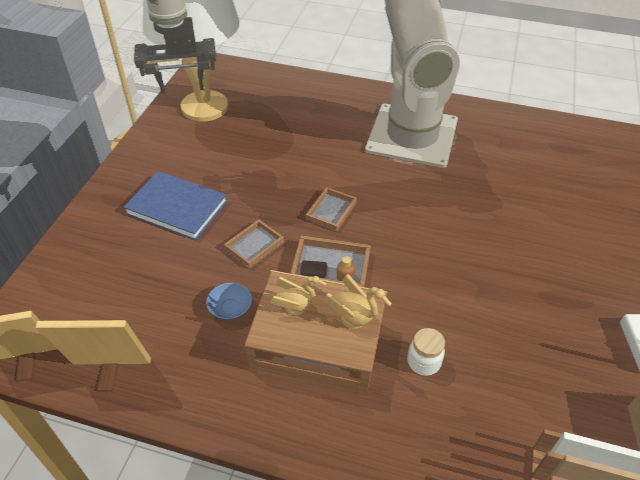

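View pics/side.png

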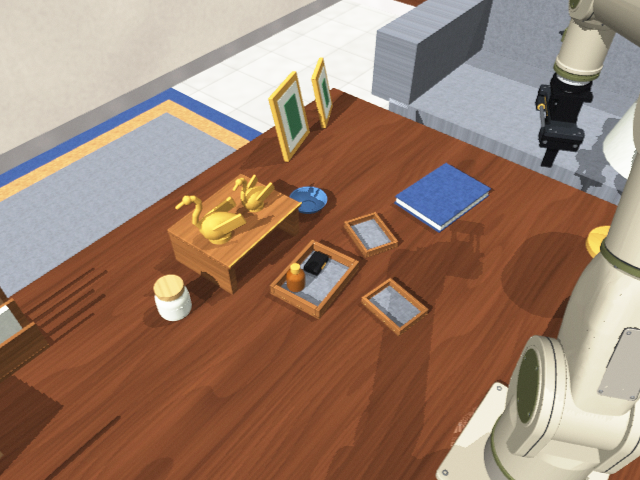

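The scene view shows the riser at (318,320) with its swans, the bowl at (230,302) and the candle at (427,352). There are three trays in the side view: a large one at (314,278) holding the bottle and case, and two small empty ones at (371,234) and (395,305). The large one fits the description, so I'll check its size and take a crop.

```bash
cat > meas.py <<'E'
from h import *
def rect(pts):
    (c,s,a)=cv2.minAreaRect((pts[:,:2]*1000).astype(np.float32)); return np.round(c,1),np.round(s,1),round(a,2)
E
python3 - <<'E'
from meas import *
D={n:np.load(n+".npz") for n in("scene","side")}
for n in D:
    P=D[n]["P"]; z=P[...,2]; x=P[...,0]; y=P[...,1]
    inb=(x>.25)&(x<1.1)&(abs(y)<.5)
    for nm,lo,hi in(("top",.098,.106),("rim",.027,.033)):
        m=((z>lo)&(z<hi)&inb).astype(np.uint8)
        if nm=="rim": m=cv2.morphologyEx(m,cv2.MORPH_CLOSE,np.ones((3,3)))
        k,L,st,ce=cv2.connectedComponentsWithStats(m)
        for i in range(1,k):
            if st[i,4]>60:
                q=P[(L==i)&(z>lo)&(z<hi)]; print(n,nm,ce[i].round(),st[i,4],rect(q),q[:,2].mean().round(4))
a=D["side"]["a"][220:340,240:440]
cv2.imwrite("pics/crop.png",cv2.resize(a[:,:,::-1],None,fx=4,fy=4,interpolation=cv2.INTER_CUBIC))
E
```

```text
scene top [314. 328.] 7018 (array([761.1, -61.9]), array([196.4, 250.3]), 3.29) 0.102
scene top [115. 346.] 83 (array([ 938. , -420.4]), array([ 6.6, 97. ]), 19.72) 0.1017
scene top [574. 449.] 67 (array([895.4, 434.2]), array([ 4.7, 43.6]), 0.99) 0.1022
scene rim [198. 208.] 1078 (array([ 482.2, -462.6]), array([ 90.1, 151.8]), 83.64) 0.0286
scene rim [335. 253.] 592 (array([548.4, -92.4]), array([128.6, 169.9]), 6.41) 0.0298
scene rim [228. 298.] 275 (array([ 724. , -274.2]), array([97.6, 98. ]), 73.84) 0.0296
scene rim [425. 367.] 65 (array([762.5, 165.1]), array([22.4, 63.1]), 7.61) 0.0304
scene rim [299. 374.] 210 (array([856.1, -74.1]), array([  6.4, 205.2]), 3.8) 0.0299
side top [288. 121.] 76 (array([ 925. , -436.7]), array([ 17., 130.]), 11.57) 0.1019
side top [236. 223.] 3978 (array([757.9, -60. ]), array([194.8, 252.8]), 3.26) 0.1011
side rim [311. 193.] 105 (array([ 726.8, -290.2]), array([96.5, 63.5]), 15.73) 0.0289
side rim [315. 276.] 826 (array([547.1, -90.3]), array([131. , 172.9]), 6.59) 0.0291
side rim [207. 271.] 126 (array([754.6,  55.4]), array([181.6,  19. ]), 4.72) 0.0301
side rim [175. 310.] 67 (array([713.5, 175.6]), array([65.7, 24.1]), 58.0) 0.0299
side rim [ 22. 354.] 136 (array([860.2, 437.7]), array([ 7.3, 93. ]), 0.47) 0.0301
```

View pics/crop.png

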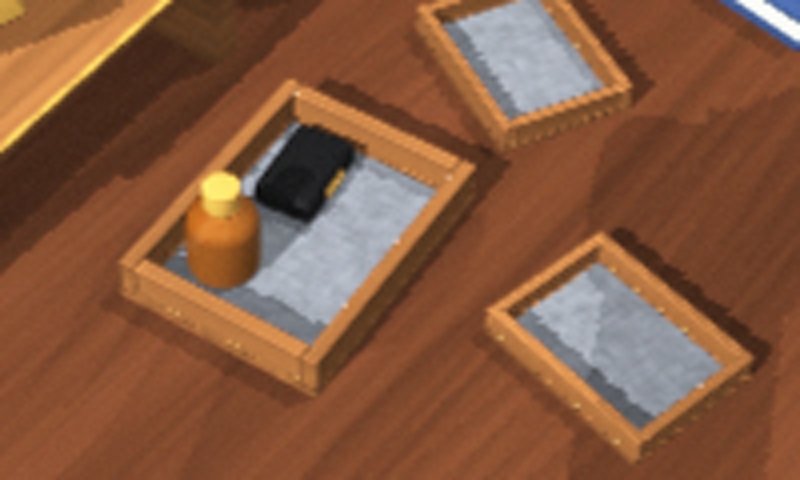

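Crop confirmed: the tray at side pixel (314,278) holds the bottle and case and measures about 130 x 170. Next I'll refine the board edges and find the bottle and case.

```bash
cat > go.py <<'E'
from h import *
def to(pos,xaxis,zaxis):
    """print rotvec (rad) and shift (mm) in tool axes from the present pose to TCP pos(mm), tool z, tool x hint"""
    s=r.read_state(); R0=R.from_quat(s["eef_rot"]); z=np.array(zaxis,float); z/=np.linalg.norm(z)
    x=np.array(xaxis,float); x-=z*(x@z); x/=np.linalg.norm(x); M=R.from_matrix(np.stack([x,np.cross(z,x),z],1))
    print("turn",(R0.inv()*M).as_rotvec().round(4),"shift",R0.inv().apply(np.array(pos)-s["ee_pos"]*1000).round(1))
E
python3 - <<'E'
from meas import *
D={n:np.load(n+".npz") for n in("scene","side")}
for n in D:
    P=D[n]["P"]; z=P[...,2]; x=P[...,0]; y=P[...,1]
    q=P[(abs(z-.102)<.005)&(x>.6)&(x<.9)&(abs(y+.06)<.2)][:,:2]*1000
    a=np.radians(3.28); u=np.array([np.cos(a),np.sin(a)]); w=np.array([-u[1],u[0]])
    s=(q-[760,-61])@u; t=(q-[760,-61])@w
    for f,nm in((np.min,"front"),(np.max,"back")):
        T=[];S=[]
        for b in range(-110,110,6):
            k=(t>=b)&(t<b+6)
            if k.sum()>5: T.append(b+3);S.append(f(s[k]))
        c=np.polyfit(T,S,1); print(n,nm,c,np.std(np.polyval(c,T)-S).round(2),len(T))
    for f,nm in((np.min,"right"),(np.max,"left")):
        S=[f(t[(s>=b)&(s<b+6)]) for b in range(-85,85,6)]; c=np.polyfit(np.arange(-82,88,6),S,1); print(n,nm,c)
    ct=np.array([.5478,-.0914]); 
    b=P[(z>.045)&(z<.08)&(abs(x-.56)<.08)&(abs(y+.09)<.1)]*1000
    print("bottle",b[:,:2].min(0),b[:,:2].max(0),b[:,2].max(),len(b))
    A=D[n]["a"].astype(int).max(-1); k=P[(A<50)&(z>.017)&(z<.027)&(abs(x-.56)<.08)&(abs(y+.09)<.1)]
    if len(k)>20: print("case",rect(k))
E
```

```text
scene front [  0.15616142 -83.68643909] 24.8 37
scene back [6.63118836e-04 9.78891822e+01] 0.68 37
scene right [-5.88585745e-04 -1.24824233e+02]
scene left [1.71116297e-02 1.23001630e+02]
bottle [555.13988043 -69.51950898] [593.89578439 -30.08913357] 76.25275723680969 219
side front [ 3.04466716e-04 -9.73313804e+01] 0.75 37
side back [-4.69390084e-03  9.19117998e+01] 3.61 37
side right [ 5.18589428e-02 -1.10348798e+02]
side left [5.76829089e-03 1.25213432e+02]
bottle [549.12804177 -67.515462  ] [588.20554497 -29.79476675] 74.26425366925693 225
case (array([ 572.1, -123.3]), array([38.5, 59.6]), 13.14)
```

Run:
```python
from go import *
a=np.radians(6.5)
to([491,-123,150],[-np.sin(a),np.cos(a),0],[0,0,-1])
```

```text
turn [-1.1000e-03 -7.0000e-04 -1.2304e+00] shift [ 387.4 -298.8   72.2]
```

>>> apply_moves(
  steps=[
    [0, 0, -0.1, 30, -24, 0, 0.1],
    [0, 0, -0.2, 60, -47, 0, 0.1],
    [0, 0, -0.3, 90, -70, 0, 0.1],
    [0, 0, -0.4, 120, -93, 10, 0.1],
    [0, 0, -0.5, 150, -116, 20, 0.1],
    [0, 0, -0.6, 180, -139, 30, 0.1],
    [0, 0, -0.7, 210, -162, 40, 0.1],
    [0, 0, -0.8, 240, -185, 50, 0.1],
    [0, 0, -0.9, 270, -208, 60, 0.1],
    [0, 0, -1.0, 300, -231, 65, 0.1],
    [0, 0, -1.1, 330, -254, 70, 0.1],
    [0, 0, -1.2, 360, -277, 72, 0.1],
    [0, 0, -1.23, 387, -299, 72, 0.1],
    [0, 0, -1.23, 387, -299, 72, 0.1],
    [0, 0, -1.23, 387, -299, 72, 0.1],
    [0, 0, -1.23, 387, -299, 72, 0.1],
  ],
)

```text
time: 1.43
ee_pos: [0.4904, -0.1239, 0.1503]
eef_rot: [0.666, 0.746, -0.0, -0.0]
ft_force: [-0.8, -0.7, 0.9]
width: 0.0479
grip_force: 0.0
```

Run:
```python
from go import *
from meas import rect
a,P,d,p=cam("wrist","w1")
z=P[...,2]; q=P[(abs(z-.03)<.003)]
print(len(q), rect(q) if len(q) else 0, r.read_state()["ee_pos"], r.read_state()["width"],p)
a=np.radians(6.5)
to([491,-123,10],[-np.sin(a),np.cos(a),0],[0,0,-1])
```

```text
10624 (array([586.6, -87. ]), array([227.3, 228.2]), 14.16) [ 0.49021378 -0.12452011  0.15029945] 0.04757217976438278 [ 0.48129403 -0.04318045  0.31262167]
turn [-0.0007  0.0003 -0.0023] shift [  1.5   1.1 140.3]
```

View pics/w1.png

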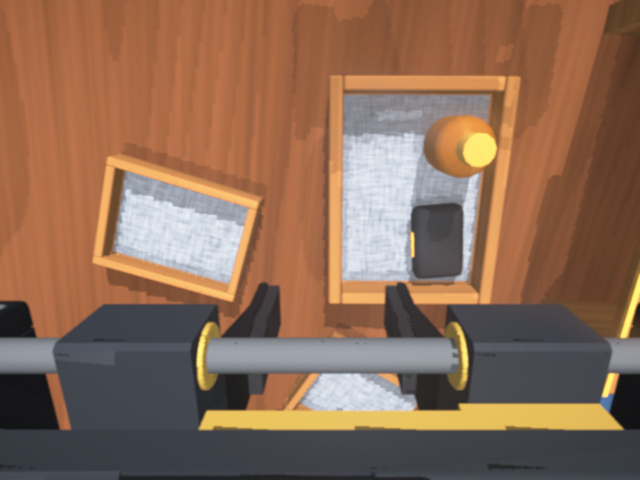

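The wrist view shows the tray at columns 330–518, rows 77–302, with the front wall at column 336 between the fingers. I'll measure it from here. Bottle at (465,147) and case at (437,240).

Run:
```python
from go import *
from meas import rect
a,P,d,p=cam("wrist")
z=P[...,2]; m=(abs(z-.03)<.004).astype(np.uint8)
k,L,st,ce=cv2.connectedComponentsWithStats(m)
for i in range(1,k):
    if st[i,4]>300: print(ce[i].round(),st[i,4],rect(P[L==i]),P[L==i][:,2].mean())
# wall top centre near the grasp: row 270..295 
for v in (150,200,250,285):
    u=np.where(m[v,300:370])[0]+300; print(v,u.min(),u.max(),(P[v,u[0]]*1000).round(1),(P[v,u[-1]]*1000).round(1))
```

```text
[419. 175.] 10451 (array([548.7, -92.9]), array([129.8, 169.7]), 6.13) 0.029840507583238255
150 328 341 [480.5 -65.   29.1] [489.7 -64.   28.5]
200 328 341 [ 484.3 -101.2   27.7] [493.9 -99.7  29.6]
250 328 340 [ 488.5 -139.5   29.4] [ 497.7 -138.6   29.1]
285 328 340 [ 491.6 -168.9   28.6] [ 501.  -167.2   30.1]
```

>>> apply_moves(
  steps=[
    [0, 0, 0, 1, 1, 35, 0.1],
    [0, 0, 0, 1, 1, 70, 0.1],
    [0, 0, 0, 1, 1, 100, 0.1],
    [0, 0, 0, 1, 1, 120, 0.1],
    [0, 0, 0, 1, 1, 132, 0.1],
    [0, 0, 0, 1, 1, 139, 0.1],
    [0, 0, 0, 1, 1, 139, 0.1],
    [0, 0, 0, 1, 1, 139, -0.3],
    [0, 0, 0, 1, 1, 139, -0.6],
    [0, 0, 0, 1, 1, 139, -0.8],
    [0, 0, 0, 1, 1, 139, -1],
    [0, 0, 0, 1, 1, 139, -1],
    [0, 0, 0, 1, 1, 139, -1],
    [0, 0, 0, 1, 1, 139, -1],
    [0, 0, 0, 1, 1, 139, -1],
  ],
  force=25,
)

```text
time: 2.78
ee_pos: [0.4919, -0.1223, 0.0118]
eef_rot: [0.666, 0.746, 0.0, 0.0]
ft_force: [-0.2, 0.2, 1.7]
width: 0.0101
grip_force: 25.0
```

Gripped at a width of 10.1 mm. Now I'll drag the tray straight into line with the riser: about 19 along tool x, 62.5 along tool y, turn 0.052.

>>> apply_moves(
  steps=[
    [0, 0, 0.001, 0.3, 1, 0, -1],
    [0, 0, 0.003, 1, 3, 0, -1],
    [0, 0, 0.005, 2, 6, 0, -1],
    [0, 0, 0.008, 3, 10, 0, -1],
    [0, 0, 0.011, 4, 14, 0, -1],
    [0, 0, 0.015, 5.3, 18, 0, -1],
    [0, 0, 0.018, 6.6, 22, 0, -1],
    [0, 0, 0.022, 8, 26, 0, -1],
    [0, 0, 0.025, 9.2, 30, 0, -1],
    [0, 0, 0.029, 10.4, 34, 0, -1],
    [0, 0, 0.033, 11.6, 38, 0, -1],
    [0, 0, 0.036, 12.8, 42, 0, -1],
    [0, 0, 0.039, 14, 46, 0, -1],
    [0, 0, 0.042, 15.3, 50, 0, -1],
    [0, 0, 0.045, 16.5, 54, 0, -1],
    [0, 0, 0.048, 17.5, 57, 0, -1],
    [0, 0, 0.05, 18.3, 60, 0, -1],
    [0, 0, 0.051, 18.8, 61.5, 0, -1],
    [0, 0, 0.052, 19, 62.5, 0, -1],
    [0, 0, 0.052, 19, 62.5, 0, -1],
  ],
)

```text
time: 4.45
ee_pos: [0.5502, -0.0977, 0.0118]
eef_rot: [0.686, 0.728, -0.002, -0.001]
ft_force: [-8.2, -3.3, 11.4]
width: 0.01
grip_force: 25.0
```

```bash
cat > chk.py <<'E'
from go import *
from meas import rect
O=np.array([665,-66.4]); yaw=np.radians(3.3); u=np.array([np.cos(yaw),np.sin(yaw)]); w=np.array([-u[1],u[0]])
def rf(p): d=np.array(p)[...,:2]-O; return np.stack([d@u,d@w],-1)
E
python3 - <<'E'
from chk import *
s=r.read_state(); print(s["ee_pos"],s["ft_force"],s["time"])
for n in("side","scene"):
    a,P,d,p=cam(n,n+"2"); np.savez(n+"2.npz",a=a,P=P,d=d,p=p)
    z=P[...,2]; x=P[...,0];y=P[...,1]; m=(abs(z-.03)<.0035)&(x>.5)&(x<.72)&(y>-.17)&(y<.03)
    q=P[m]*1000; f=rf(q); print(n,f.min(0),f.max(0)); print(rect(q/1000))
    # left/right wall strips in riser frame, per slice
    for lo in range(-115,0,23):
        k=(f[:,0]>lo)&(f[:,0]<lo+23)
        if k.sum()>4: print(lo,f[k,1].min().round(1),f[k,1].max().round(1))
    b=rf(P[(z>.045)&(z<.08)&(abs(x-.63)<.06)&(y>-.07)&(y<.02)&(a[...,0]>a[...,2]+60)]*1000); print("bottle",b.min(0),b.max(0)) if len(b) else 0
E
```

```text
[ 0.55023478 -0.09766934  0.01177034] [-8.18357185 -3.2944752  11.35516776] 4.45
side [-133.48208037 -105.97570516] [40.37074597 87.43161286]
(array([619.9, -77.7]), array([175.4, 191.6]), 2.31)
-115 -24.7 86.0
-92 75.8 85.3
-69 -26.2 87.4
-46 -84.0 86.7
-23 -83.8 85.5
bottle [-53.64408608  22.621084  ] [-15.23338199  59.30405974]
scene [-123.22743     -85.97728987] [-56.28627366  84.14815354]
(array([575.1, -72.4]), array([ 66.9, 170.2]), 3.02)
-115 -85.7 83.8
-92 -85.3 84.0
-69 -86.0 84.1
bottle [-29.54009321  27.84112175] [-29.54009321  27.84112175]
```

View pics/side2.png

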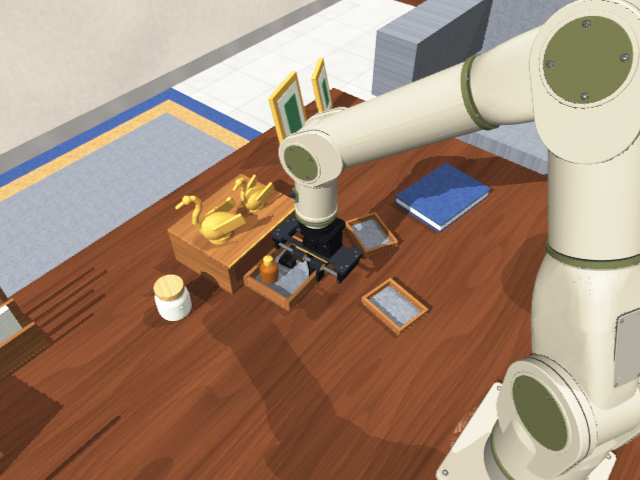

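The side view shows the tray with its bottle aligned before the riser, and nothing else disturbed. The small empty tray at (395,305) sits behind the push line, so I'll find its extent before choosing the push tilt.

Run:
```python
from chk import *
D=np.load("side.npz"); P=D["P"]*1000; z=P[...,2]
v,u=np.mgrid[:480,:640]
for b in((355,275,435,335),(338,208,400,262)):
    m=(u>b[0])&(u<b[2])&(v>b[1])&(v<b[3])&(z>10)&(z<40); q=P[m]; f=rf(q); print("small",rect(q/1000),q[:,2].max(),f.min(0),f.max(0))
s=r.read_state(); print(s["joint_positions"].round(3))
```

```text
small (array([ 365.8, -140.1]), array([ 92.2, 117.3]), 79.3) 24.3640969370289 [-369.06328467 -112.39139538] [-236.46507403    0.7698314 ]
small (array([ 536.5, -254.3]), array([159.4, 141.3]), 64.91) 32.86697653871129 [-215.7494392  -282.03875811] [-75.1695077  -92.40419423]
[ 0.495  0.452 -0.481  1.822  0.257  0.932 -0.039]
```

>>> apply_moves(
  steps=[
    [0, 0, 0, 0, 0, 0, -0.6],
    [0, 0, 0, 0, 0, 0, -0.3],
    [0, 0, 0, 0, 0, 0, 0],
    [0, 0, 0, 0, 0, 0, 0.05],
    [0, 0, 0, 0, 0, 0, 0.05],
    [0, 0, 0, 0, 0, -5, 0.05],
    [0, 0, 0, 0, 0, -15, 0.05],
    [0, 0, 0, 0, 0, -35, 0.05],
    [0, 0, 0, 0, 0, -65, 0.05],
    [0, 0, 0, 0, 0, -100, 0.05],
    [0, 0, 0, 0, -10, -130, 0.05],
    [0, 0, 0, 0, -40, -150, 0.05],
    [0, 0, 0, 0, -70, -150, 0.05],
    [0, 0, 0, 0, -90, -150, 0.05],
    [0, 0, 0, 0, -90, -150, 0.05],
    [0, 0, 0, 0, -90, -150, 0.05],
  ],
)

```text
time: 5.88
ee_pos: [0.4616, -0.1022, 0.1628]
eef_rot: [0.685, 0.728, -0.0, 0.001]
ft_force: [1.1, -0.1, -0.0]
width: 0.0458
grip_force: 0.0
```

Run:
```python
from chk import *
a,P,d,p=cam("wrist","w3"); P=P*1000; z=P[...,2]
m=(abs(z-30)<4).astype(np.uint8); k,L,st,ce=cv2.connectedComponentsWithStats(m)
for i in range(1,k):
    if st[i,4]>300:
        f=rf(P[L==i]); print(ce[i].round(),st[i,4],rect(P[L==i]/1000),f.min(0),f.max(0))
m=((abs(z-96)<10)).astype(np.uint8); f=rf(P[m>0]); print(len(f), f.min(0) if len(f) else 0)
D=np.load("scene.npz"); P=D["P"]*1000; v,u=np.mgrid[:480,:640]
m=(u>220)&(u<290)&(v>215)&(v<270)&(P[...,2]>12)&(P[...,2]<40); f=rf(P[m]); print("other small",f.min(0),f.max(0),P[m][:,2].max())
t=np.radians(40)
for X,Z in((-190,90),(-150,12)): to([*(O+X*u_ if 0 else O+X*np.array([np.cos(yaw),np.sin(yaw)])),Z],[np.cos(yaw)*np.cos(t),np.sin(yaw)*np.cos(t),np.sin(t)],[np.cos(yaw)*np.sin(t),np.sin(yaw)*np.sin(t),-np.cos(t)])
```

```text
[525. 181.] 9749 (array([608. , -70.7]), array([131.1, 169.9]), 3.44) [-122.86822183  -86.09324478] [ 8.46394083 84.02248589]
0 0
other small [-212.07512221 -281.44939552] [ -70.06734516 -148.62177537] 26.467151502997723
turn [-0.5454  0.5452  1.5047] shift [23.8 14.4 72.6]
turn [-0.5454  0.5452  1.5047] shift [ 23.7  54.3 150.6]
```

View pics/w3.png

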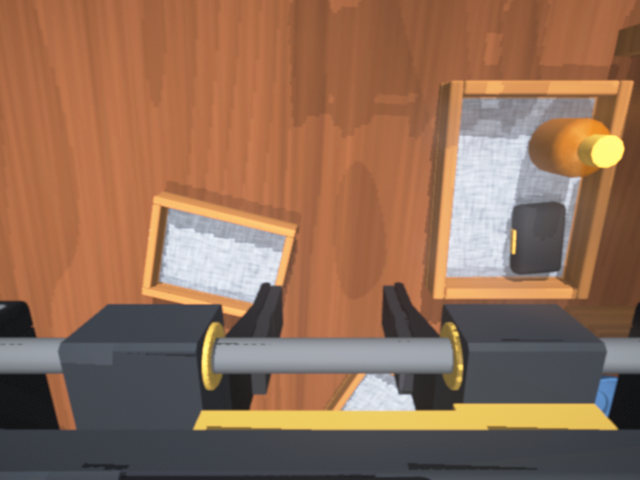

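The tray measures centre y' −1, yaw 3.4° against the riser's 3.3°, with its front at x' = −123, and the bottle upright at (565,147). I'm turning to the tilted pushing pose, 40° to begin with.

>>> apply_moves(
  steps=[
    [-0.036, 0.036, 0.1, 2, 1, 1, 0.3],
    [-0.073, 0.073, 0.2, 4, 2, 2, 0.6],
    [-0.109, 0.109, 0.3, 6, 4, 4, 1],
    [-0.145, 0.145, 0.4, 8, 5, 5, 1],
    [-0.181, 0.181, 0.5, 10, 6, 6, 1],
    [-0.217, 0.217, 0.6, 12, 7, 7, 1],
    [-0.254, 0.254, 0.7, 14, 8, 8, 1],
    [-0.29, 0.29, 0.8, 16, 9, 9, 1],
    [-0.326, 0.326, 0.9, 18, 10, 10, 1],
    [-0.362, 0.362, 1.0, 20, 11, 11, 1],
    [-0.399, 0.399, 1.1, 22, 12, 12, 1],
    [-0.435, 0.435, 1.2, 24, 13, 12, 1],
    [-0.471, 0.471, 1.3, 24, 14, 12, 1],
    [-0.507, 0.507, 1.4, 24, 14, 12, 1],
    [-0.545, 0.545, 1.505, 24, 14, 12, 1],
    [-0.545, 0.545, 1.505, 24, 14, 12, 1],
    [-0.545, 0.545, 1.505, 24, 14, 12, 1],
    [-0.545, 0.545, 1.505, 24, 14, 12, 1],
  ],
)

```text
time: 7.43
ee_pos: [0.4798, -0.0762, 0.1585]
eef_rot: [0.94, 0.038, 0.339, -0.012]
ft_force: [-1.1, 1.4, 0.8]
width: 0.0872
grip_force: 0.0
```

```bash
cat >> chk.py <<'E'
def push(X,Z,deg,Y=0):
    t=np.radians(deg); to([*(O+X*u+Y*w),Z],[*(u*np.cos(t)),np.sin(t)],[*(u*np.sin(t)),-np.cos(t)])
E
python3 - <<'E'
from chk import *
s=r.read_state(); print(s["ee_pos"],rf(s["ee_pos"]*1000),s["joint_positions"].round(2),s["ft_force"],s["width"])
push(-160,14,40); push(-145,14,40)
E
```

```text
[ 0.47975731 -0.07619805  0.15851613] [-185.49953472    0.88151398] [ 1.32 -0.47 -0.93  2.41 -1.19  0.67 -0.31] [-1.05038547  1.39157033  0.84999231] 0.08715775544765098
turn [-0.0112  0.0058  0.0181] shift [-72.6   1.  127.5]
turn [-0.0112  0.0058  0.0181] shift [-61.1   1.3 137.1]
```

>>> apply_moves(
  steps=[
    [-0.003, 0.002, 0.005, -4, 0, 15, 1],
    [-0.006, 0.003, 0.01, -8, 0, 30, 1],
    [-0.01, 0.006, 0.018, -12, 1, 45, 1],
    [-0.01, 0.006, 0.018, -16, 1, 60, 1],
    [-0.01, 0.006, 0.018, -20, 1, 75, 1],
    [-0.01, 0.006, 0.018, -24, 1, 90, 1],
    [-0.01, 0.006, 0.018, -27, 1, 105, 1],
    [-0.01, 0.006, 0.018, -27, 1, 105, 1],
    [-0.01, 0.006, 0.018, -27, 1, 105, 1],
  ],
)

```text
time: 8.18
ee_pos: [0.5252, -0.0735, 0.0596]
eef_rot: [0.939, 0.026, 0.342, -0.013]
ft_force: [-0.3, 0.2, 0.6]
width: 0.0869
grip_force: 0.0
```

Run:
```python
from chk import *
s=r.read_state(); print(s["ee_pos"],rf(s["ee_pos"]*1000),s["joint_positions"].round(2),s["ft_force"],s["width"])
push(-140,14,40); push(-133,13,40)
```

```text
[ 0.52519794 -0.07345819  0.05962986] [-139.97653843    1.00107866] [ 1.4   0.1  -1.24  2.41 -1.26  0.08 -0.08] [-0.30389774  0.18539222  0.63521497] 0.08694290442615782
turn [-0.0045  0.0004 -0.0042] shift [-29.3   1.3  34.9]
turn [-0.0045  0.0004 -0.0042] shift [-24.6   1.3  40.2]
```

Pose reached, but several joints are near their range ends. I'll fit a quick kinematic model from the logged poses to find which tilt and yaw are comfortable along the push.

```bash
cat > kin.py <<'E'
import numpy as np, itertools
from scipy.optimize import least_squares
from scipy.spatial.transform import Rotation as R
S=[([1.09439,.33279,-.06466,1.46084,.02162,1.34991,-.08848],[.27381,-.56145,.22185],[.974368,.224961,-.000186,-.000598]),
([.495,.452,-.481,1.822,.257,.932,-.039],[.5502,-.0977,.0118],[.686,.728,-.002,-.001]),
([1.32,-.47,-.93,2.41,-1.19,.67,-.31],[.4798,-.0762,.1585],[.94,.038,.339,-.012]),
([1.4,.1,-1.24,2.41,-1.26,.08,-.08],[.5252,-.0735,.0596],[.939,.026,.342,-.013])]
def fk(q,p,s):
    z=lambda a:R.from_euler('z',a).as_matrix(); y=lambda a:R.from_euler('y',a).as_matrix()
    h,L1,L2,L3,a1,a2,a3,c0,c7=p
    M=z(s[0]*q[0]+c0); t=np.array([0,0,h]); M=M@y(q[1]); t=t+M@[a1,0,L1]
    M=M@z(s[1]*q[2])@y(q[3]); t=t+M@[a2,0,L2]; M=M@z(s[2]*q[4])@y(q[5]); t=t+M@[a3,0,L3]
    return t,M@z(s[3]*q[6]+c7)
lo=np.array([-2.6,-.5,-1.47,.16,-1.27,.06,-2.6]);hi=np.array([2.6,2.12,1.34,2.42,4.41,2.06,2.6])
def fit():
    best=None
    for s in itertools.product((1,-1),repeat=4):
      for c7 in (0,np.pi/2,np.pi,-np.pi/2):
        def res(p):
            o=[]
            for q,t,Q in S:
                T,M=fk(q,p,s); o+=list((T-t)*5)+list((R.from_matrix(M).inv()*R.from_quat(Q)).as_rotvec())
            return o
        f=least_squares(res,[.35,.4,.4,.35,0,0,0,0,c7])
        if best is None or f.cost<best[0]: best=(f.cost,f.x,s)
    return best
E
python3 - <<'E'
from kin import *
b=fit(); print(b[0],b[1].round(4),b[2]); np.savez("kin.npz",p=b[1],s=b[2])
for q,t,Q in S:
    T,M=fk(q,b[1],b[2]); print((T-t).round(4),(R.from_matrix(M).inv()*R.from_quat(Q)).magnitude().round(4))
E
```

```text
0.0022205715268922488 [ 0.2429  0.4571  0.4947  0.3247  0.0238  0.0123  0.026  -0.0614  1.5187] (-1, -1, -1, -1)Traceback (most recent call last):
  File "<stdin>", line 4, in <module>
AttributeError: 'float' object has no attribute 'round'
```

Run:
```python
from kin import *
k=np.load("kin.npz"); p,s=k["p"],k["s"]
rng=np.random.default_rng(0)
def ik(X,Z,deg,flip,dy=0):
    yaw=np.radians(3.3+dy); u=np.array([np.cos(np.radians(3.3)),np.sin(np.radians(3.3))]); ud=np.array([np.cos(yaw),np.sin(yaw)]); t=np.radians(deg)
    pos=np.r_[(np.array([665,-66.4])+X*u)/1000,Z/1000]; x=np.r_[ud*np.cos(t),np.sin(t)]*flip; z=np.r_[ud*np.sin(t),-np.cos(t)]
    M=np.stack([x,np.cross(z,x),z],1); best={}
    for _ in range(50):
        f=least_squares(lambda q:np.r_[(fk(q,p,s)[0]-pos)*5,(R.from_matrix(fk(q,p,s)[1]).inv()*R.from_matrix(M)).as_rotvec(),.003*(q-(lo+hi)/2)],rng.uniform(lo,hi),bounds=(lo,hi),max_nfev=60)
        T,MM=fk(f.x,p,s); e=np.linalg.norm(T-pos)+(R.from_matrix(MM).inv()*R.from_matrix(M)).magnitude()
        if e<.02:
            m=np.minimum(f.x-lo,hi-f.x).min(); key=f.x[4]>1.2
            if key not in best or m>best[key][0]: best[key]=(m.round(2),f.x.round(2))
    return best
for a in((-140,14,40,1),(-60,14,57,1),(20,14,57,1),(20,14,57,-1),(-140,14,40,-1),(20,14,50,1)): print(a,ik(*a))
```

```text
(-140, 14, 40, 1) {np.True_: (np.float64(0.0), array([-0.91,  0.58,  1.34,  2.42,  4.41,  0.79,  0.33]))}
(-60, 14, 57, 1) {np.True_: (np.float64(0.02), array([-0.72,  0.76,  1.05,  2.4 ,  3.8 ,  1.03,  0.69]))}
(20, 14, 57, 1) {np.True_: (np.float64(0.2), array([-0.74,  0.85,  1.05,  2.22,  3.81,  0.95,  0.54]))}
(20, 14, 57, -1) {np.True_: (np.float64(0.18), array([ 1.12,  0.99, -1.2 ,  2.24,  2.67,  0.65, -0.34]))}
(-140, 14, 40, -1) {np.True_: (np.float64(0.0), array([ 1.42,  0.68, -1.47,  2.42,  1.85,  0.47,  0.16]))}
(20, 14, 50, 1) {np.True_: (np.float64(0.24), array([-0.72,  0.73,  1.04,  2.18,  4.06,  0.78,  0.42]))}
```

```bash
cat >> kin.py <<'E'
def load():
    k=np.load("kin.npz"); return k["p"],k["s"]
def target(X,Z,deg,flip,Y=0):
    a=np.radians(3.3); u=np.array([np.cos(a),np.sin(a)]); t=np.radians(deg)
    pos=np.r_[(np.array([665,-66.4])+X*u+Y*np.array([-u[1],u[0]]))/1000,Z/1000]; x=np.r_[u*np.cos(t),np.sin(t)]*flip; z=np.r_[u*np.sin(t),-np.cos(t)]
    return pos,np.stack([x,np.cross(z,x),z],1)
def solve(pos,M,q0,reg=.003,ref=None):
    p,s=load(); ref=(lo+hi)/2 if ref is None else ref
    f=least_squares(lambda q:np.r_[(fk(q,p,s)[0]-pos)*5,(R.from_matrix(fk(q,p,s)[1]).inv()*R.from_matrix(M)).as_rotvec(),reg*(q-ref)],np.clip(q0,lo+1e-3,hi-1e-3),bounds=(lo,hi),max_nfev=80)
    T,MM=fk(f.x,p,s); return f.x,np.linalg.norm(T-pos)+(R.from_matrix(MM).inv()*R.from_matrix(M)).magnitude()
E
python3 - <<'E'
from kin import *
from scipy.cluster.vq import kmeans2
rng=np.random.default_rng(1)
for a in((-133,14,15,1),(-133,14,15,-1),(-35,14,20,1),(-35,14,20,-1),(-35,14,54,1),(-35,14,54,-1),(20,14,54,1),(20,14,54,-1)):
    seen=[]
    for _ in range(60):
        q,e=solve(*target(*a),rng.uniform(lo,hi))
        m=np.minimum(q-lo,hi-q).min()
        if e<.02 and m>.03 and all(abs(q-o[1]).max()>.5 for o in seen): seen.append((m,q))
    print(a,[(o[0].round(2),o[1].round(2).tolist()) for o in sorted(seen,key=lambda o:-o[0])[:4]])
E
```

```text
(-133, 14, 15, 1) [(np.float64(0.33), [0.64, 0.28, -0.61, 2.09, 0.21, 0.57, -1.61]), (np.float64(0.33), [-0.32, 0.27, 0.52, 2.09, -0.37, 0.59, -1.06]), (np.float64(0.33), [0.19, 0.23, -0.08, 2.09, -0.07, 0.56, -1.33])]
(-133, 14, 15, -1) [(np.float64(0.33), [0.65, 0.28, -0.63, 2.09, 0.22, 0.57, 1.53]), (np.float64(0.33), [0.02, 0.23, 0.11, 2.09, -0.17, 0.57, 1.89]), (np.float64(0.15), [1.14, 0.64, -1.32, 2.07, 0.89, 0.8, 0.98])]
(-35, 14, 20, 1) [(np.float64(0.5), [0.7, 0.48, -0.79, 1.92, 0.54, 0.58, -1.88]), (np.float64(0.45), [0.23, 0.37, -0.18, 1.92, -0.01, 0.51, -1.42])]
(-35, 14, 20, -1) [(np.float64(0.45), [0.31, 0.37, -0.28, 1.92, 0.07, 0.51, 1.65]), (np.float64(0.4), [0.89, 0.62, -1.07, 1.91, 0.83, 0.68, 1.04])]
(-35, 14, 54, 1) [(np.float64(0.08), [-0.64, 0.65, 0.95, 2.34, 3.88, 0.86, 0.71]), (np.float64(0.05), [-0.02, 0.42, 0.23, 2.37, 3.67, 0.65, 1.19])]
(-35, 14, 54, -1) [(np.float64(0.08), [1.22, 0.95, -1.27, 2.34, 2.57, 0.64, -0.28]), (np.float64(0.04), [0.57, 0.45, -0.44, 2.38, 3.36, 0.55, -1.49])]
(20, 14, 54, 1) [(np.float64(0.17), [0.08, 0.47, 0.08, 2.25, 3.6, 0.56, 1.25])]
(20, 14, 54, -1) [(np.float64(0.2), [1.09, 0.92, -1.19, 2.22, 2.55, 0.6, -0.3]), (np.float64(0.17), [0.84, 0.64, -0.84, 2.25, 2.93, 0.49, -0.93]), (np.float64(0.16), [0.31, 0.47, -0.19, 2.26, 3.46, 0.52, -1.68])]
```

The workable route has the tool's x axis reversed (flip −1). Push at about 15–20° tilt first, then swing to 54° near the riser. I'll plan the reorientation as a joint-space path turned into tool-axis rows.

```bash
cat > plan.py <<'E'
from kin import *
from bench import r
def plan(goal,seed,n,via=None,w=.05):
    p,s=load(); q0=np.array(r.read_state()["joint_positions"])
    g,e=solve(*target(*goal),seed,reg=w if w else .003,ref=np.array(seed)); g,e=solve(*target(*goal),g,reg=.0005,ref=g)
    print("q0",q0.round(2),"goal",g.round(2),"err",round(e,4),"margin",np.minimum(g-lo,hi-g).min().round(2))
    t0,M0=fk(q0,p,s); st=r.read_state(); Rm=R.from_quat(st["eef_rot"]).as_matrix(); tm=st["ee_pos"]
    wp=[q0]+([np.array(via)] if via is not None else [])+[g]; out=[]
    for f in np.linspace(0,1,n+1)[1:]:
        x=f*(len(wp)-1); i=min(int(x),len(wp)-2); q=wp[i]+(wp[i+1]-wp[i])*(x-i)
        t,M=fk(q,p,s); d=R.from_matrix(M0.T@M); v=M0.T@(t-t0)*1000; W=tm+Rm@v/1000
        print(d.as_rotvec().round(2).tolist(),v.round(0).tolist(),"W",(W*1000).round(0).tolist(),"tilt",np.degrees(np.arccos(np.clip(-(Rm@d.as_matrix())[2,2],-1,1))).round(0))
    return g
E
python3 - <<'E'
from plan import *
plan((-160,130,15,-1),[1.14,.4,-1.1,2.0,.6,.7,1.1],28)
E
```

```text
q0 [ 1.4   0.1  -1.24  2.41 -1.26  0.08 -0.08] goal [ 1.42  0.23 -1.47  2.02  0.27  0.85  1.46] err 0.0 margin 0.0
[0.03, 0.01, -0.11] [8.0, -11.0, -0.0] W [530.0, -63.0, 65.0] tilt 40.0
[0.06, 0.02, -0.23] [14.0, -21.0, -1.0] W [534.0, -52.0, 70.0] tilt 41.0
[0.09, 0.03, -0.34] [20.0, -31.0, -2.0] W [537.0, -42.0, 74.0] tilt 41.0
[0.12, 0.04, -0.46] [25.0, -40.0, -4.0] W [539.0, -33.0, 78.0] tilt 41.0
[0.15, 0.05, -0.57] [28.0, -49.0, -5.0] W [541.0, -24.0, 82.0] tilt 41.0
[0.17, 0.06, -0.68] [31.0, -57.0, -7.0] W [541.0, -15.0, 86.0] tilt 41.0
[0.2, 0.07, -0.8] [33.0, -65.0, -9.0] W [541.0, -8.0, 89.0] tilt 41.0
[0.22, 0.08, -0.91] [35.0, -72.0, -12.0] W [540.0, -1.0, 91.0] tilt 40.0
[0.24, 0.09, -1.02] [35.0, -78.0, -14.0] W [539.0, 5.0, 94.0] tilt 40.0
[0.27, 0.1, -1.14] [36.0, -83.0, -16.0] W [537.0, 10.0, 96.0] tilt 39.0
[0.29, 0.11, -1.25] [35.0, -87.0, -19.0] W [535.0, 14.0, 97.0] tilt 39.0
[0.31, 0.12, -1.36] [34.0, -90.0, -22.0] W [532.0, 17.0, 99.0] tilt 38.0
[0.33, 0.12, -1.48] [33.0, -92.0, -24.0] W [530.0, 19.0, 100.0] tilt 37.0
[0.35, 0.13, -1.59] [31.0, -93.0, -27.0] 
[... 370 characters left out ...]
 [513.0, 8.0, 105.0] tilt 29.0
[0.47, 0.15, -2.25] [21.0, -77.0, -42.0] W [510.0, 2.0, 106.0] tilt 27.0
[0.49, 0.15, -2.36] [21.0, -70.0, -45.0] W [508.0, -4.0, 107.0] tilt 26.0
[0.51, 0.14, -2.46] [20.0, -63.0, -47.0] W [507.0, -12.0, 109.0] tilt 24.0
[0.54, 0.13, -2.57] [20.0, -54.0, -50.0] W [506.0, -21.0, 111.0] tilt 22.0
[0.56, 0.12, -2.67] [21.0, -45.0, -53.0] W [505.0, -30.0, 113.0] tilt 21.0
[0.59, 0.11, -2.78] [22.0, -35.0, -55.0] W [504.0, -40.0, 116.0] tilt 19.0
[0.62, 0.1, -2.88] [24.0, -24.0, -58.0] W [504.0, -51.0, 120.0] tilt 17.0
[0.65, 0.08, -2.98] [26.0, -12.0, -62.0] W [505.0, -63.0, 124.0] tilt 16.0
[-0.68, -0.05, 3.06] [30.0, 0.0, -65.0] W [506.0, -75.0, 129.0] tilt 15.0
```

>>> apply_moves(
  steps=[
    [0.03, 0.01, -0.11, 15, -8, -6, 1],
    [0.06, 0.02, -0.23, 25, -18, -12, 1],
    [0.09, 0.03, -0.34, 33, -29, -16, 1],
    [0.12, 0.04, -0.46, 38, -39, -18, 1],
    [0.15, 0.05, -0.57, 42, -48, -20, 1],
    [0.17, 0.06, -0.68, 46, -57, -22, 1],
    [0.2, 0.07, -0.8, 48, -65, -24, 1],
    [0.22, 0.08, -0.91, 50, -72, -27, 1],
    [0.24, 0.09, -1.02, 50, -78, -29, 1],
    [0.27, 0.1, -1.14, 51, -83, -31, 1],
    [0.29, 0.11, -1.25, 50, -87, -34, 1],
    [0.31, 0.12, -1.36, 49, -90, -37, 1],
    [0.33, 0.12, -1.48, 48, -92, -39, 1],
    [0.35, 0.13, -1.59, 46, -93, -42, 1],
    [0.37, 0.14, -1.7, 45, -93, -44, 1],
    [0.39, 0.14, -1.81, 43, -92, -47, 1],
    [0.41, 0.15, -1.92, 41, -90, -49, 1],
    [0.43, 0.15, -2.03, 39, -86, -52, 1],
    [0.45, 0.15, -2.14, 38, -82, -55, 1],
    [0.45, 0.15, -2.14, 38, -82, -55, 1],
  ],
)

```text
time: 9.85
ee_pos: [0.5146, 0.0035, 0.1278]
eef_rot: [0.383, 0.891, 0.213, 0.122]
ft_force: [0.2, 0.1, 0.0]
width: 0.0872
grip_force: 0.0
```

Run:
```python
from plan import *
s=r.read_state(); print(s["ee_pos"],s["ft_force"])
plan((-155,110,18,-1),[1.0,.35,-1.05,2.0,.6,.65,1.1],14)
```

```text
[0.51464825 0.00354332 0.12781686] [0.17598645 0.14972442 0.00082005]
q0 [ 1.42  0.02 -1.25  2.15 -0.53  0.71  1.28] goal [ 1.41  0.26 -1.47  2.07  0.33  0.75  1.42] err 0.0 margin 0.0
[0.02, 0.01, -0.06] [2.0, -6.0, 2.0] W [510.0, 2.0, 123.0] tilt 27.0
[0.05, 0.01, -0.13] [3.0, -11.0, 3.0] W [506.0, -0.0, 119.0] tilt 26.0
[0.07, 0.02, -0.19] [4.0, -17.0, 4.0] W [503.0, -3.0, 116.0] tilt 24.0
[0.09, 0.03, -0.26] [3.0, -22.0, 5.0] W [501.0, -6.0, 113.0] tilt 23.0
[0.11, 0.03, -0.33] [2.0, -26.0, 6.0] W [499.0, -9.0, 110.0] tilt 22.0
[0.13, 0.03, -0.39] [0.0, -31.0, 6.0] W [498.0, -13.0, 108.0] tilt 21.0
[0.15, 0.03, -0.46] [-3.0, -34.0, 6.0] W [497.0, -18.0, 106.0] tilt 20.0
[0.17, 0.03, -0.52] [-6.0, -37.0, 6.0] W [498.0, -22.0, 105.0] tilt 19.0
[0.19, 0.03, -0.59] [-11.0, -40.0, 6.0] W [499.0, -27.0, 105.0] tilt 18.0
[0.21, 0.03, -0.65] [-16.0, -42.0, 5.0] W [501.0, -32.0, 104.0] tilt 17.0
[0.23, 0.02, -0.72] [-21.0, -43.0, 4.0] W [504.0, -37.0, 105.0] tilt 17.0
[0.25, 0.02, -0.78] [-28.0, -44.0, 3.0] W [507.0, -43.0, 106.0] tilt 17.0
[0.26, 0.01, -0.85] [-35.0, -44.0, 2.0] W [511.0, -48.0, 107.0] tilt 17.0
[0.28, 0.0, -0.91] [-42.0, -43.0, 1.0] W [516.0, -53.0, 109.0] tilt 17.0
```

```bash
cat >> chk.py <<'E'
def push2(X,Z,deg,Y=0):
    t=np.radians(deg); to([*(O+X*u+Y*w),Z],[*(-u*np.cos(t)),-np.sin(t)],[*(u*np.sin(t)),-np.cos(t)])
E
python3 - <<'E'
from chk import *
push2(-155,100,18)
E
```

```text
turn [ 0.2973 -0.0237 -0.9062] shift [-53.4 -64.5   0.2]
```

>>> apply_moves(
  steps=[
    [0.03, 0, -0.1, -5, -7, 0, 1],
    [0.06, 0, -0.2, -10, -14, 0, 1],
    [0.1, -0.01, -0.3, -16, -21, 0, 1],
    [0.13, -0.01, -0.4, -22, -28, 0, 1],
    [0.16, -0.01, -0.5, -28, -35, 0, 1],
    [0.2, -0.02, -0.6, -34, -42, 0, 1],
    [0.23, -0.02, -0.7, -40, -49, 0, 1],
    [0.26, -0.02, -0.8, -46, -56, 0, 1],
    [0.297, -0.024, -0.906, -53, -64, 0, 1],
    [0.297, -0.024, -0.906, -53, -64, 0, 1],
    [0.297, -0.024, -0.906, -53, -64, 0, 1],
  ],
)

```text
time: 10.77
ee_pos: [0.5089, -0.0724, 0.0986]
eef_rot: [-0.024, 0.987, 0.009, 0.156]
ft_force: [-0.4, 0.3, 0.2]
width: 0.0869
grip_force: 0.0
```

Run:
```python
from chk import *
s=r.read_state(); print(s["ee_pos"],rf(s["ee_pos"]*1000),s["joint_positions"].round(2),s["ft_force"])
push2(-155,13,18)
push2(-140,13,18)
```

```text
[ 0.50891292 -0.07241022  0.0986149 ] [-156.17423635    2.98474314] [ 1.3   0.11 -1.23  2.11  0.08  0.68  1.66] [-0.38832015  0.25632477  0.19854493]
turn [ 0.007  -0.0013 -0.0101] shift [25.2 -3.8 81.8]
turn [ 0.007  -0.0013 -0.0101] shift [10.9 -3.7 86.4]
```

>>> apply_moves(
  steps=[
    [0.007, -0.001, -0.01, 8, -1, 27, 1],
    [0.007, -0.001, -0.01, 17, -3, 55, 1],
    [0.007, -0.001, -0.01, 25, -4, 80, 1],
    [0.007, -0.001, -0.01, 22, -4, 83, 1],
    [0.007, -0.001, -0.01, 16, -4, 85, 1],
    [0.007, -0.001, -0.01, 11, -4, 86, 1],
    [0.007, -0.001, -0.01, 11, -4, 86, 1],
    [0.007, -0.001, -0.01, 11, -4, 86, 1],
  ],
)

```text
time: 11.43
ee_pos: [0.5266, -0.0742, 0.0145]
eef_rot: [-0.031, 0.987, 0.005, 0.157]
ft_force: [0.0, -0.7, 0.5]
width: 0.0871
grip_force: 0.0
```

Run:
```python
from chk import *
s=r.read_state(); print(s["ee_pos"],rf(s["ee_pos"]*1000),s["joint_positions"].round(2),s["ft_force"])
push2(-130,13,18)
push2(-30,13,18)
```

```text
[ 0.52663894 -0.0742145   0.01453658] [-138.58146616    0.16307866] [ 1.    0.34 -0.99  2.15  0.47  0.53  1.34] [ 0.01864156 -0.69292821  0.50407534]
turn [0.0012 0.0019 0.0053] shift [-7.7 -0.2  4.1]
turn [0.0012 0.0019 0.0053] shift [-102.7   -0.7   35.2]
```

>>> apply_moves(
  steps=[
    [0.001, 0.002, 0.005, -2.9, 0, 2, 1],
    [0.001, 0.002, 0.005, -4.8, 0, 3, 1],
    [0.001, 0.002, 0.005, -6, 0, 3.3, 1],
    [0.001, 0.002, 0.005, -7.2, 0, 3.7, 1],
    [0.001, 0.002, 0.005, -8.6, 0, 4.2, 1],
    [0.001, 0.002, 0.005, -10.5, 0, 4.8, 1],
    [0.001, 0.002, 0.005, -13, 0, 5.6, 1],
    [0.001, 0.002, 0.005, -16, 0, 6.6, 1],
    [0.001, 0.002, 0.005, -20, -0.1, 7.9, 1],
    [0.001, 0.002, 0.005, -24, -0.1, 9.2, 1],
    [0.001, 0.002, 0.005, -28, -0.2, 10.5, 1],
    [0.001, 0.002, 0.005, -32, -0.2, 11.8, 1],
    [0.001, 0.002, 0.005, -36, -0.2, 13.1, 1],
    [0.001, 0.002, 0.005, -40, -0.3, 14.4, 1],
    [0.001, 0.002, 0.005, -44, -0.3, 15.7, 1],
    [0.001, 0.002, 0.005, -47.5, -0.3, 16.9, 1],
    [0.001, 0.002, 0.005, -50.5, -0.3, 17.9, 1],
    [0.001, 0.002, 0.005, -53, -0.3, 18.7, 1],
    [0.001, 0.002, 0.005, -54.5, -0.3, 19.2, 1],
    [0.001, 0.002, 0.005, -55, -0.3, 19.3, 1],
  ],
)

```text
time: 13.1
ee_pos: [0.5826, -0.0706, 0.0108]
eef_rot: [-0.029, 0.988, 0.005, 0.154]
ft_force: [-6.1, -0.2, 3.0]
width: 0.0869
grip_force: 2.8
```

```bash
cat >> chk.py <<'E'
def look(tag=None):
    s=r.read_state(); print("t",s["time"],s["ee_pos"].round(4),rf(s["ee_pos"]*1000).round(1),s["joint_positions"].round(2),"F",s["ft_force"].round(2))
    for n in("side","scene"):
        a,P,d,p=cam(n,tag and n+tag); P=P*1000; z=P[...,2]; g=rf(P)
        m=(abs(z-30)<2.5)&(abs(g[...,1])<98)&(g[...,0]>-125)&(g[...,0]<25)
        f=g[m]
        if len(f)<30: continue
        print(n,len(f),f.min(0).round(1),f.max(0).round(1))
        k=abs(f[:,0]-np.percentile(f[:,0],5))<8
        for e in (np.min,np.max):
            b=[(c,e(f[abs(f[:,0]-c)<5,1])) for c in range(-110,20,10) if (abs(f[:,0]-c)<5).sum()>4]; print("  edge y'",[(c,v.round(1)) for c,v in b])
        c=[(y0,f[abs(f[:,1]-y0)<6,0].min().round(1)) for y0 in range(-78,80,13) if (abs(f[:,1]-y0)<6).any()]; print("  front",c)
E
python3 - <<'E'
from chk import *
look("3")
push2(-35,13,18)
E
```

```text
t 13.1 [ 0.5826 -0.0706  0.0108] [-82.5   0.5] [ 0.86  0.45 -0.9   2.01  0.57  0.59  1.26] F [-6.1  -0.19  3.03]
side 262 [-76.5 -85.3] [24.8 86.5]
  edge y' [(-80, np.float64(-21.6)), (-70, np.float64(-33.2)), (-60, np.float64(75.7)), (-50, np.float64(75.5)), (-40, np.float64(75.9)), (-30, np.float64(-80.2)), (-20, np.float64(-84.2)), (-10, np.float64(-83.9)), (0, np.float64(-82.9)), (10, np.float64(-85.3))]
  edge y' [(-80, np.float64(83.4)), (-70, np.float64(85.3)), (-60, np.float64(85.8)), (-50, np.float64(86.5)), (-40, np.float64(86.1)), (-30, np.float64(85.9)), (-20, np.float64(86.1)), (-10, np.float64(85.7)), (0, np.float64(83.8)), (10, np.float64(86.1))]
  front [(-78, np.float64(-30.9)), (-39, np.float64(-67.1)), (-26, np.float64(-75.9)), (-13, np.float64(-76.4)), (0, np.float64(-74.8)), (26, np.float64(-1.3)), (39, np.float64(-4.6)), (52, np.float64(-66.8)), (65, np.float64(-75.3)), (78, np.float64(-76.5))]
scene 205 [-97.7 -85.5] [-56.6  83.7]
  edge y' [(-80, np.float64(-51.0)), (-70, np.float64(-84.1)), (-60, np.float64(-85.5))]
  edge y' [(-80, np.float64(52.0)), (-70, np.float64(83.2)), (-60, np.float64(83.7))]
  front [(-78, np.float64(-71.9)), (-65, np.float64(-69.3)), (-52, np.float64(-79.5)), (-39, np.float64(-97.7)), (-26, np.float64(-71.8)), (-13, np.float64(-70.8)), (0, np.float64(-71.4)), (13, np.float64(-70.5)), (39, np.float64(-77.8)), (52, np.float64(-81.6)), (65, np.float64(-70.9)), (78, np.float64(-71.5))]
turn [ 0.0009 -0.0046  0.001 ] shift [-46.   -0.6  12.4]
```

View pics/side3.png

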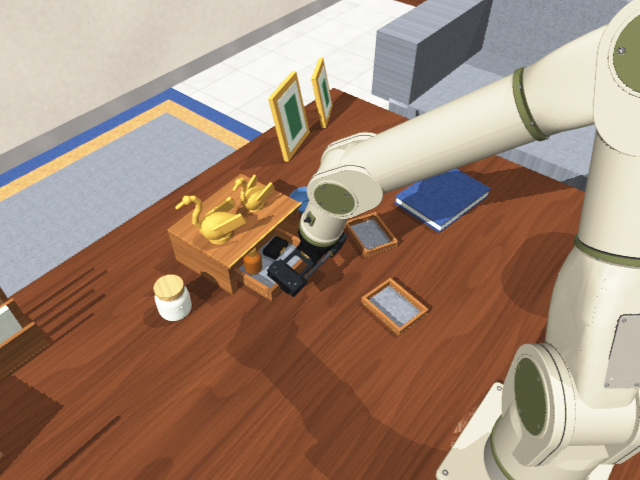

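The side view shows the bottle at (253,262) and the case at (275,247) still in place, with the tray going squarely into the mouth. Continuing.

>>> apply_moves(
  steps=[
    [0.001, -0.005, 0, -0.5, 0, 0, 1],
    [0.001, -0.005, 0, -1.5, 0, 0, 1],
    [0.001, -0.005, 0, -3, 0, 0.5, 1],
    [0.001, -0.005, 0, -5, 0, 1, 1],
    [0.001, -0.005, 0, -8, 0, 2, 1],
    [0.001, -0.005, 0, -11.5, 0, 3, 1],
    [0.001, -0.005, 0, -15, 0, 4, 1],
    [0.001, -0.005, 0, -18.5, 0, 5, 1],
    [0.001, -0.005, 0, -22, 0, 6, 1],
    [0.001, -0.005, 0, -25.5, 0, 7, 1],
    [0.001, -0.005, 0, -29, 0, 8, 1],
    [0.001, -0.005, 0, -32.5, -0.3, 9, 1],
    [0.001, -0.005, 0, -36, -0.3, 10, 1],
    [0.001, -0.005, 0, -39, -0.4, 11, 1],
    [0.001, -0.005, 0, -42, -0.5, 11.5, 1],
    [0.001, -0.005, 0, -44, -0.6, 12, 1],
    [0.001, -0.005, 0, -45.5, -0.6, 12, 1],
    [0.001, -0.005, 0, -46, -0.6, 12, 1],
    [0.001, -0.005, 0, -45, -0.6, 11.7, 1],
    [0.001, -0.005, 0, -38, -0.6, 10, 1],
  ],
)

```text
time: 14.87
ee_pos: [0.6238, -0.0685, 0.0143]
eef_rot: [-0.029, 0.987, 0.005, 0.159]
ft_force: [0.1, 0.2, 0.5]
width: 0.0873
grip_force: 0.0
```

Run:
```python
from chk import *
s=r.read_state(); print(s["time"],s["ee_pos"],rf(s["ee_pos"]*1000),s["joint_positions"].round(2),s["ft_force"])
from plan import *
plan((-55,30,54,-1),[1.2,.85,-1.25,2.36,2.4,.6,-.2],20)
plan((-42,14,54,-1),[1.2,.85,-1.25,2.36,2.4,.6,-.2],20)
```

```text
14.8667 [ 0.62384346 -0.06849381  0.01433207] [-41.20882524   0.27879675] [ 0.79  0.51 -0.86  1.92  0.61  0.62  1.23] [0.09762289 0.23287511 0.46379375]
q0 [ 0.79  0.51 -0.86  1.92  0.61  0.62  1.23] goal [ 1.29  0.92 -1.34  2.38  2.52  0.63 -0.25] err 0.0 margin 0.04
[0.03, 0.01, -0.0] [13.0, -11.0, 8.0] W [615.0, -80.0, 2.0] tilt 18.0
[0.05, 0.01, -0.0] [25.0, -21.0, 16.0] W [607.0, -90.0, -9.0] tilt 18.0
[0.08, 0.01, -0.0] [34.0, -30.0, 23.0] W [600.0, -100.0, -18.0] tilt 18.0
[0.1, -0.0, -0.01] [42.0, -37.0, 28.0] W [595.0, -108.0, -26.0] tilt 19.0
[0.11, -0.01, -0.01] [49.0, -44.0, 33.0] W [591.0, -114.0, -33.0] tilt 20.0
[0.13, -0.03, -0.01] [53.0, -49.0, 37.0] W [588.0, -120.0, -38.0] tilt 21.0
[0.14, -0.05, -0.01] [56.0, -53.0, 41.0] W [586.0, -123.0, -42.0] tilt 23.0
[0.15, -0.08, -0.02] [58.0, -55.0, 43.0] W [586.0, -126.0, -45.0] tilt 24.0
[0.16, -0.11, -0.02] [58.0, -56.0, 45.0] W [586.0, -127.0, -47.0] tilt 26.0
[0.16, -0.14, -0.02] [56.0, -56.0, 46.0] W [588.0, -126.0, -47.0] tilt 28.0
[0.16, -0.18, -0.02] [54.0, -54.0, 45.0] W [590.0, -124.0, -46.0] tilt 30.0
[0.15, -0
[... 1566 characters left out ...]
[595.0, -126.0, -57.0] tilt 29.0
[0.16, -0.21, -0.03] [49.0, -52.0, 57.0] W [598.0, -122.0, -55.0] tilt 32.0
[0.15, -0.25, -0.03] [44.0, -47.0, 55.0] W [602.0, -117.0, -52.0] tilt 34.0
[0.14, -0.3, -0.03] [38.0, -41.0, 52.0] W [607.0, -110.0, -47.0] tilt 36.0
[0.12, -0.35, -0.03] [31.0, -33.0, 48.0] W [611.0, -102.0, -41.0] tilt 39.0
[0.1, -0.4, -0.02] [23.0, -24.0, 41.0] W [616.0, -93.0, -32.0] tilt 42.0
[0.07, -0.45, -0.02] [16.0, -13.0, 34.0] W [620.0, -82.0, -22.0] tilt 44.0
[0.05, -0.51, -0.01] [7.0, -2.0, 24.0] W [624.0, -71.0, -11.0] tilt 48.0
[0.02, -0.57, -0.01] [-1.0, 10.0, 12.0] W [628.0, -58.0, 3.0] tilt 51.0
[-0.02, -0.62, 0.0] [-9.0, 23.0, -2.0] W [630.0, -45.0, 19.0] tilt 54.0
```

>>> apply_moves(
  steps=[
    [0, 0, 0, 2, 0, -8, 1],
    [0, 0, 0, 0, 0, -18, 1],
    [0.03, 0, 0, -3, 0, -25, 1],
    [0.06, 0, 0, -3, 0, -25, 1],
    [0.1, -0.01, -0.01, -3, 0, -25, 1],
    [0.13, -0.03, -0.01, -3, 0, -25, 1],
    [0.15, -0.06, -0.02, -3, 0, -25, 1],
    [0.16, -0.1, -0.02, -3, 0, -25, 1],
    [0.16, -0.14, -0.02, -3, 0, -25, 1],
    [0.16, -0.18, -0.02, -3, 0, -25, 1],
    [0.16, -0.22, -0.02, -3, 0, -25, 1],
    [0.15, -0.26, -0.02, -3, 0, -25, 1],
    [0.14, -0.3, -0.02, -3, 0, -25, 1],
    [0.14, -0.3, -0.02, -3, 0, -25, 1],
  ],
)

```text
time: 16.03
ee_pos: [0.6166, -0.0698, 0.0385]
eef_rot: [-0.027, 0.95, -0.062, 0.306]
ft_force: [-0.4, -0.6, -0.5]
width: 0.0868
grip_force: 0.0
```

Run:
```python
from chk import *
s=r.read_state(); print(s["time"],s["ee_pos"],rf(s["ee_pos"]*1000),s["joint_positions"].round(2),s["ft_force"])
push2(-46,35,54);push2(-46,30,45)
```

```text
16.0333 [ 0.61658241 -0.06978298  0.03847809] [-48.53204543  -0.59025831] [ 0.52  0.26 -0.57  2.2   1.27  0.25  0.45] [-0.41811084 -0.59516303 -0.50057101]
turn [-0.1275 -0.3233  0.0634] shift [-0.1  1.2  4.2]
turn [-0.1317 -0.1665  0.053 ] shift [2.8 1.8 8.2]
```

>>> apply_moves(
  steps=[
    [-0.01, -0.04, 0, 0, 0, 2, 1],
    [-0.02, -0.08, 0.01, 0, 0, 4, 1],
    [-0.04, -0.12, 0.02, 0, 0.5, 6, 1],
    [-0.06, -0.16, 0.03, 0, 1, 8, 1],
    [-0.08, -0.2, 0.04, 0, 1, 10, 1],
    [-0.09, -0.24, 0.05, 0, 1, 10, 1],
    [-0.11, -0.28, 0.06, 0, 1, 10, 1],
    [-0.128, -0.323, 0.063, 0, 1, 10, 1],
    [-0.128, -0.323, 0.063, 0, 1, 10, 1],
    [-0.128, -0.323, 0.063, 0, 1, 10, 1],
    [-0.128, -0.323, 0.063, 0, 1, 10, 1],
  ],
)

```text
time: 16.95
ee_pos: [0.6238, -0.0715, 0.0302]
eef_rot: [-0.024, 0.891, 0.012, 0.453]
ft_force: [0.4, -0.4, -1.0]
width: 0.0869
grip_force: 0.0
```

Run:
```python
from chk import *
s=r.read_state(); print(s["time"],s["ee_pos"],rf(s["ee_pos"]*1000),s["joint_positions"].round(2),s["ft_force"])
push2(-40,13,54); push2(-34,13,54)
```

```text
16.95 [ 0.62384119 -0.07148274  0.03018322] [-41.38314633  -2.70504352] [ 1.14  0.6  -1.05  2.34  2.84  0.46 -0.76] [ 0.42376527 -0.41189958 -1.01582464]
turn [-0.0029 -0.0026 -0.0033] shift [13.1  2.7 11.2]
turn [-0.0029 -0.0026 -0.0033] shift [ 9.5  2.7 16.1]
```

>>> apply_moves(
  steps=[
    [0, 0, 0, 5, 1, 4, 1],
    [-0.003, -0.003, -0.003, 10, 2, 8, 1],
    [-0.003, -0.003, -0.003, 13, 2.7, 11.2, 1],
    [-0.003, -0.003, -0.003, 13, 2.7, 11.2, 1],
    [-0.003, -0.003, -0.003, 11.9, 2.7, 12.8, 1],
    [-0.003, -0.003, -0.003, 10.8, 2.7, 14.4, 1],
    [-0.003, -0.003, -0.003, 9.9, 2.7, 15.6, 1],
    [-0.003, -0.003, -0.003, 9, 2.7, 16.8, 1],
    [-0.003, -0.003, -0.003, 8, 2.7, 18.2, 1],
    [-0.003, -0.003, -0.003, 7, 2.7, 19.6, 1],
    [-0.003, -0.003, -0.003, 5.7, 2.7, 21.4, 1],
    [-0.003, -0.003, -0.003, 4.2, 2.7, 23.4, 1],
    [-0.003, -0.003, -0.003, 2.7, 2.7, 25.5, 1],
    [-0.003, -0.003, -0.003, 1.2, 2.7, 27.5, 1],
    [-0.003, -0.003, -0.003, 0, 2.7, 29.2, 1],
    [-0.003, -0.003, -0.003, -0.9, 2.7, 30.4, 1],
    [-0.003, -0.003, -0.003, -1.5, 2.7, 31.2, 1],
    [-0.003, -0.003, -0.003, -1.5, 2.7, 31.2, 1],
  ],
)

```text
time: 18.45
ee_pos: [0.6493, -0.0648, 0.0126]
eef_rot: [-0.028, 0.89, 0.014, 0.454]
ft_force: [-1.6, -0.4, 1.0]
width: 0.0874
grip_force: 1.5
```

Run:
```python
from chk import *
look("4")
push2(-10,13,54); push2(-5,13,54)
```

```text
t 18.45 [ 0.6493 -0.0648  0.0126] [-15.6   2.5] [ 1.05  0.67 -0.99  2.28  2.84  0.49 -0.72] F [-1.63 -0.39  1.02]
side 241 [-100.5  -84.9] [24.3 90.4]
  edge y' [(-100, np.float64(87.8)), (-10, np.float64(-82.9)), (0, np.float64(-82.9)), (10, np.float64(-84.9))]
  edge y' [(-100, np.float64(90.4)), (-10, np.float64(84.9)), (0, np.float64(85.7)), (10, np.float64(84.2))]
  front [(-78, np.float64(-12.4)), (-65, np.float64(-11.9)), (-52, np.float64(-27.4)), (-39, np.float64(-45.5)), (-26, np.float64(-10.6)), (-13, np.float64(-13.1)), (0, np.float64(-11.4)), (13, np.float64(-12.5)), (26, np.float64(-10.4)), (39, np.float64(-11.2)), (52, np.float64(-11.8)), (65, np.float64(-11.9)), (78, np.float64(-12.8))]
turn [0.0045 0.0009 0.0027] shift [-3.6 -2.5  4.4]
turn [0.0045 0.0009 0.0027] shift [-6.6 -2.5  8.4]
```

View pics/side4.png

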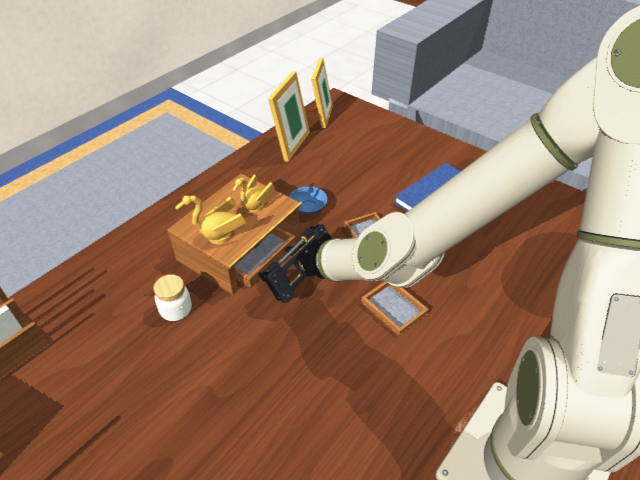

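The side view shows the tray mostly under the shelf, front at about x' = −11 and square, with the hand clear in front of the board. Now pushing slowly, reading the force at the end of each short move.

>>> apply_moves(
  steps=[
    [0, 0, 0, -0.6, 0, 0.8, 1],
    [0, 0, 0, -1.2, 0, 1.6, 1],
    [0, 0, 0, -1.8, 0, 2.4, 1],
    [0, 0, 0, -2.3, 0, 3.2, 1],
    [0, 0, 0, -2.9, 0, 4, 1],
    [0, 0, 0, -3.5, 0, 4.9, 1],
  ],
)

```text
time: 19.05
ee_pos: [0.6553, -0.0646, 0.0127]
eef_rot: [-0.028, 0.89, 0.014, 0.454]
ft_force: [-4.5, -0.3, 1.8]
width: 0.0875
grip_force: 2.1
```

>>> apply_moves(
  steps=[
    [0, 0, 0, -0.6, 0, 0.8, 1],
    [0, 0, 0, -1.2, 0, 1.6, 1],
    [0, 0, 0, -1.8, 0, 2.4, 1],
  ],
)

```text
time: 19.3
ee_pos: [0.6583, -0.0644, 0.0127]
eef_rot: [-0.028, 0.89, 0.014, 0.454]
ft_force: [-2.8, -0.1, 1.7]
width: 0.0871
grip_force: 1.9
```

>>> apply_moves(
  steps=[
    [0, 0, 0, -0.6, 0, 0.8, 1],
    [0, 0, 0, -1.2, 0, 1.6, 1],
    [0, 0, 0, -1.8, 0, 2.4, 1],
  ],
)

```text
time: 19.55
ee_pos: [0.6613, -0.0641, 0.0128]
eef_rot: [-0.028, 0.89, 0.014, 0.454]
ft_force: [-3.4, 0.1, -0.8]
width: 0.0873
grip_force: 1.8
```

>>> apply_moves(
  steps=[
    [0, 0, 0, -0.6, 0, 0.8, 1],
    [0, 0, 0, -1.2, 0, 1.6, 1],
    [0, 0, 0, -1.8, 0, 2.4, 1],
  ],
)

```text
time: 19.8
ee_pos: [0.6643, -0.064, 0.0128]
eef_rot: [-0.028, 0.89, 0.014, 0.454]
ft_force: [-3.0, -0.2, 0.8]
width: 0.0871
grip_force: 1.7
```

>>> apply_moves(
  steps=[
    [0, 0, 0, -0.3, 0, 0.4, 1],
    [0, 0, 0, -0.6, 0, 0.8, 1],
  ],
)

```text
time: 19.97
ee_pos: [0.6653, -0.0639, 0.0128]
eef_rot: [-0.028, 0.89, 0.014, 0.454]
ft_force: [-3.4, 0.7, 0.9]
width: 0.0869
grip_force: 1.6
```

>>> apply_moves(
  steps=[
    [0, 0, 0, -0.3, 0, 0.4, 1],
    [0, 0, 0, -0.6, 0, 0.8, 1],
  ],
)

```text
time: 20.13
ee_pos: [0.6662, -0.0638, 0.0128]
eef_rot: [-0.028, 0.89, 0.014, 0.454]
ft_force: [-3.7, -0.6, 0.0]
width: 0.0868
grip_force: 1.6
```

>>> apply_moves(
  steps=[
    [0, 0, 0, -0.3, 0, 0.4, 1],
    [0, 0, 0, -0.6, 0, 0.8, 1],
  ],
)

```text
time: 20.3
ee_pos: [0.6672, -0.0637, 0.0128]
eef_rot: [-0.028, 0.89, 0.014, 0.454]
ft_force: [-3.1, -0.3, -0.4]
width: 0.0871
grip_force: 1.5
```

>>> apply_moves(
  steps=[
    [0, 0, 0, -0.3, 0, 0.4, 1],
    [0, 0, 0, -0.6, 0, 0.8, 1],
  ],
)

```text
time: 20.47
ee_pos: [0.6682, -0.0637, 0.0129]
eef_rot: [-0.028, 0.89, 0.014, 0.454]
ft_force: [-3.8, -0.3, 0.5]
width: 0.0873
grip_force: 1.5
```

>>> apply_moves(
  steps=[
    [0, 0, 0, -0.3, 0, 0.4, 1],
    [0, 0, 0, -0.6, 0, 0.8, 1],
  ],
)

```text
time: 20.63
ee_pos: [0.6692, -0.0636, 0.0129]
eef_rot: [-0.028, 0.89, 0.014, 0.454]
ft_force: [-3.0, 0.2, -0.3]
width: 0.087
grip_force: 1.4
```

>>> apply_moves(
  steps=[
    [0, 0, 0, -0.3, 0, 0.4, 1],
    [0, 0, 0, -0.6, 0, 0.8, 1],
  ],
)

```text
time: 20.8
ee_pos: [0.6703, -0.0636, 0.0129]
eef_rot: [-0.028, 0.89, 0.014, 0.454]
ft_force: [-2.9, 0.2, -1.4]
width: 0.0871
grip_force: 1.4
```

>>> apply_moves(
  steps=[
    [0, 0, 0, -0.3, 0, 0.4, 1],
    [0, 0, 0, -0.6, 0, 0.8, 1],
  ],
)

```text
time: 20.97
ee_pos: [0.6713, -0.0635, 0.0129]
eef_rot: [-0.028, 0.89, 0.014, 0.454]
ft_force: [-2.5, 0.2, -0.8]
width: 0.0869
grip_force: 1.4
```

>>> apply_moves(
  steps=[
    [0, 0, 0, -0.3, 0, 0.4, 1],
    [0, 0, 0, -0.6, 0, 0.8, 1],
  ],
)

```text
time: 21.13
ee_pos: [0.6722, -0.0635, 0.0129]
eef_rot: [-0.028, 0.89, 0.014, 0.454]
ft_force: [-2.9, 0.4, -0.7]
width: 0.0871
grip_force: 1.3
```

>>> apply_moves(
  steps=[
    [0, 0, 0, -0.3, 0, 0.4, 1],
    [0, 0, 0, -0.6, 0, 0.8, 1],
  ],
)

```text
time: 21.3
ee_pos: [0.6733, -0.0634, 0.013]
eef_rot: [-0.028, 0.89, 0.014, 0.454]
ft_force: [-2.0, 0.8, -0.4]
width: 0.0874
grip_force: 1.3
```

>>> apply_moves(
  steps=[
    [0, 0, 0, -0.3, 0, 0.4, 1],
    [0, 0, 0, -0.6, 0, 0.8, 1],
  ],
)

```text
time: 21.47
ee_pos: [0.6741, -0.0633, 0.0129]
eef_rot: [-0.028, 0.89, 0.014, 0.454]
ft_force: [-3.0, 0.2, -1.3]
width: 0.087
grip_force: 1.7
```

>>> apply_moves(
  steps=[
    [0, 0, 0, -0.3, 0, 0.4, 1],
    [0, 0, 0, -0.6, 0, 0.8, 1],
  ],
)

```text
time: 21.63
ee_pos: [0.6752, -0.0632, 0.0129]
eef_rot: [-0.028, 0.89, 0.014, 0.454]
ft_force: [-3.3, 0.8, -0.7]
width: 0.087
grip_force: 1.7
```

>>> apply_moves(
  steps=[
    [0, 0, 0, -0.3, 0, 0.4, 1],
    [0, 0, 0, -0.6, 0, 0.8, 1],
  ],
)

```text
time: 21.8
ee_pos: [0.6762, -0.0632, 0.0129]
eef_rot: [-0.028, 0.89, 0.014, 0.454]
ft_force: [-2.8, 0.6, -1.5]
width: 0.0867
grip_force: 1.6
```

Pad force stepped up from 1.3 to 1.7 N at x ≈ 0.674, which may be the buffer. I'm going on gently to confirm it.

>>> apply_moves(
  steps=[
    [0, 0, 0, -0.3, 0, 0.4, 1],
    [0, 0, 0, -0.6, 0, 0.8, 1],
  ],
)

```text
time: 21.97
ee_pos: [0.6772, -0.0631, 0.013]
eef_rot: [-0.028, 0.89, 0.014, 0.454]
ft_force: [-3.8, 0.2, -1.5]
width: 0.0872
grip_force: 1.6
```

>>> apply_moves(
  steps=[
    [0, 0, 0, -0.3, 0, 0.4, 1],
    [0, 0, 0, -0.6, 0, 0.8, 1],
  ],
)

```text
time: 22.13
ee_pos: [0.6782, -0.0631, 0.013]
eef_rot: [-0.028, 0.89, 0.014, 0.454]
ft_force: [-3.2, -0.6, -1.0]
width: 0.0872
grip_force: 1.6
```

>>> apply_moves(
  steps=[
    [0, 0, 0, -0.3, 0, 0.4, 1],
    [0, 0, 0, -0.6, 0, 0.8, 1],
  ],
)

```text
time: 22.3
ee_pos: [0.6792, -0.063, 0.013]
eef_rot: [-0.028, 0.89, 0.014, 0.454]
ft_force: [-3.3, 0.3, -1.3]
width: 0.0869
grip_force: 1.6
```

>>> apply_moves(
  steps=[
    [0, 0, 0, -0.3, 0, 0.4, 1],
    [0, 0, 0, -0.6, 0, 0.8, 1],
  ],
)

```text
time: 22.47
ee_pos: [0.6801, -0.0629, 0.0129]
eef_rot: [-0.028, 0.89, 0.014, 0.454]
ft_force: [-4.5, -0.4, -1.2]
width: 0.0874
grip_force: 2.8
```

>>> apply_moves(
  steps=[
    [0, 0, 0, -0.3, 0, 0.4, 1],
    [0, 0, 0, -0.3, 0, 0.4, 1],
  ],
)

```text
time: 22.63
ee_pos: [0.6803, -0.0628, 0.0128]
eef_rot: [-0.028, 0.89, 0.014, 0.454]
ft_force: [-7.4, 0.0, 1.1]
width: 0.0871
grip_force: 3.9
```

The solid stop is confirmed: force rose to 7.4 N and the advance stalled, 6 mm after the buffer contact. Backing straight out.

>>> apply_moves(
  steps=[
    [0, 0, 0, 0.6, 0, -0.8, 1],
    [0, 0, 0, 1.8, 0, -2.4, 1],
    [0, 0, 0, 4.7, 0, -6.5, 1],
    [0, 0, 0, 9.4, 0, -13, 1],
    [0, 0, 0, 15.3, 0, -21, 1],
    [0, 0, 0, 21.2, 0, -29, 1],
    [0, 0, 0, 28, 0, -38, 1],
    [0, 0, 0, 35, 0, -48, 1],
    [0, 0, 0, 35, 0, -55, 1],
    [0, 0, 0, 30, 0, -70, 1],
    [0, 0, 0, 25, 0, -80, 1],
    [0, 0, 0, 25, 0, -80, 1],
    [0, 0, 0, 25, 0, -80, 1],
  ],
)

```text
time: 23.72
ee_pos: [0.6014, -0.0687, 0.0403]
eef_rot: [-0.028, 0.89, 0.013, 0.455]
ft_force: [-0.1, -0.0, 0.2]
width: 0.0873
grip_force: 0.0
```

Run:
```python
from chk import *
look("5")
a,P,d,p=cam("wrist","w5")
```

```text
t 23.7167 [ 0.6014 -0.0687  0.0403] [-63.6   1.3] [ 1.22  0.55 -1.12  2.39  2.88  0.45 -0.8 ] F [-0.07 -0.    0.16]
side 110 [ 17.1 -84.2] [25.  86.1]
  edge y' []
  edge y' []
  front [(-78, np.float64(19.3)), (-65, np.float64(19.3)), (-52, np.float64(18.0)), (-39, np.float64(18.9)), (-26, np.float64(20.9)), (-13, np.float64(18.4)), (0, np.float64(19.2)), (13, np.float64(18.0)), (26, np.float64(20.7)), (39, np.float64(18.1)), (52, np.float64(17.1)), (65, np.float64(18.3)), (78, np.float64(17.7))]
```

View pics/side5.png

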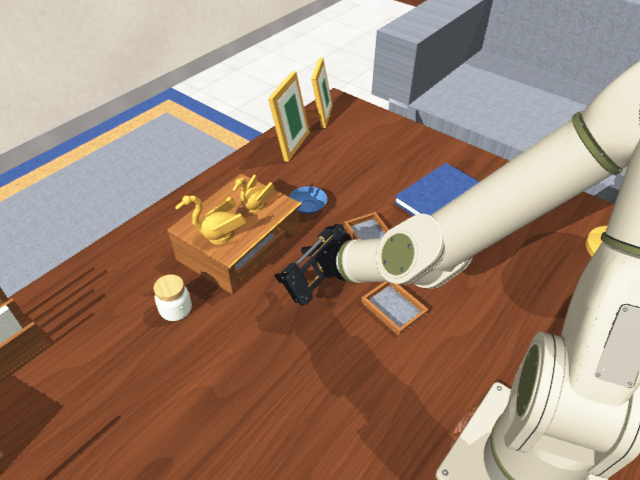

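View pics/w5.png

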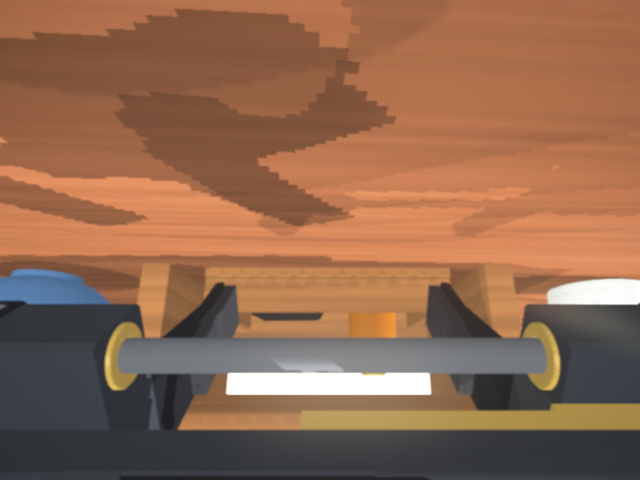

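The side view shows the tray home under the shelf, with the swans, candle, bowl and book undisturbed. The wrist view (upside down) shows the tray wall at columns 205–452 between the panels at 172 and 482, so it is centred. The bottle is upright at (372,330) and the case is at (287,316). The tray front measures 17–20 mm behind the edge and square, and the arm is clear, so I'm handing in.

```bash
python3 -c "
from bench import r
print(r.close_job())"
```

```text
the job is handed in; nothing more can be done
None
```

The tray is under the riser, centred and square to within measurement error (front 17–20 mm behind the edge), pushed through the buffer's 6 mm give to its solid stop at about 7 N, with the bottle upright and the case inside; handed in at about 24 s, no verdict returned.

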